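Build a two-tier kiln setting

TASK

Build the two-tier kiln setting on the pale kiln shelf: stand the dark round post on the dark round pad, the red-brown square post on the red-brown square pad, and the blue cup upright midway between the two posts; only when all three stand, lay the long tan shelf level across both posts, centred over the cup and in line with the row, and last stand the cream vase with the green band upright in the middle of it. Everything is brittle: set the pieces down without dropping them, and leave the cone pack and the glaze jar standing where they are.

Things in the scene. Friction and masses are not known exactly. Their poses are not given: they have to be found in the camera images.
- base: Pale buff kiln shelf, fixed flat on the table, 200 x 250 x 15 mm thick. Origin: at TABLE level, under the midpoint of the two pads (where the cup goes). The slab spans -70 to +130 mm along its x (pointing away from the robot, turned up to 0.3 rad) and +-125 mm along its y, the line of the pads. Other things on the table: up to 90 mm tall near the pieces, 180 mm beyond x = 0.7 m and |y| = 0.5 m.
- round_pad: Dark grey round pad, 56 mm across, 3 mm thick, fixed on the kiln shelf, 70 mm to one side of the shelf's origin along its y (which side varies). Origin: centre of its underside, 15 mm above the table; its top is 18 mm above the table.
- square_pad: Red-brown square pad, 56 x 56 mm, 3 mm thick, fixed on the kiln shelf, 70 mm to the other side of the shelf's origin. Origin: centre of its underside; top 18 mm above the table.
- round_post: Dark grey solid round kiln post, 40 mm diameter, 75 mm tall, standing on the table, about 0.16 kg. Origin: centre of its underside, z up.
- square_post: Red-brown solid square kiln post, 40 x 40 mm, 75 mm tall, standing on the table, about 0.2 kg. Origin: centre of its underside, z up; x and y are normal to its sides.
- cup: Blue handleless open cup, 56 mm across at the rim (54 mm just above the foot), 55 mm tall, wall 4 mm, standing on the table, about 0.1 kg. Origin: centre of its underside, z up. It fits under the long shelf with about 20 mm to spare.
- vase: Cream vase with a green band, 90 mm tall, foot 46 mm across, belly 58 mm across (widest 40 mm above the foot, 56 mm across at 18 mm), neck 24 mm across at 82 mm, solid, about 0.18 kg. Origin: centre of its underside, z up.
- bridge: Long tan shelf, flat slab 200 mm (its x) x 60 mm (its y) x 14 mm thick, lying flat on the table, about 0.32 kg. Origin: centre of its underside, z up. Gripped from above across its 60 mm width at the middle. On the posts its underside is 93 mm above the table.
- cone_pack: Pyrometric cone pack, to be left alone: grey bar 24 x 60 x 12 mm with three thin upright cones (white, orange, white), 54 mm tall in all, standing loose on the kiln shelf about 95 mm behind the row of pads. Origin: centre of its underside.
- glaze_jar: Amber glaze jar with white cap, to be left alone: 52 mm across, 65 mm tall, standing loose on the table among the pieces. Origin: centre of its underside. (A speckled flat disc, 68 mm across and 12 mm thick, also lies among the pieces.) The posts, cup, vase, jar and disc stand at least 100 mm apart, centre to centre.
Not all that is in view belongs to the job. Leave any purple look-alike of the cup alone.

How it is judged:
On the way, in this order (a step that is already met when the one before it is completed fails the run):
1. both posts stand on their own pads and the cup stands midway between them (horizontal distance between round_post and round_pad below 0.013 m and angle between each of round_post, square_post, cup's own z axis and vertical below 0.06 rad and contact force between round_post and round_pad above 0.2 N and linear speed of each of round_post, square_post, cup below 0.02 m/s and angular speed of each of round_post, square_post, cup below 0.2 rad/s and horizontal distance between square_post and square_pad below 0.013 m and contact force between square_post and square_pad above 0.2 N and horizontal distance between cup and base below 0.015 m and contact force between cup and base above 0.1 N), for 0.2 s.
2. the long shelf lies across both posts, over the cup (horizontal distance between bridge and base below 0.015 m and angle between bridge's own z axis and vertical below 0.05 rad and angle between the x axis of bridge and the y axis of base, either way round below 0.15 rad and contact force between bridge and round_post above 0.1 N and contact force between bridge and square_post above 0.1 N and linear speed of bridge below 0.02 m/s and angular speed of bridge below 0.2 rad/s), for 0.2 s.
At the end, for the whole second after the job is handed in: Upright (0.06 rad): each post within 13 mm of its pad's centre, cup on the kiln shelf within 15 mm of the pads' midpoint; long shelf on both posts, level (0.05 rad), within 15 mm of that midpoint, 0.15 rad of the row; vase on it within 14 mm of its centre; all released, at rest (all of step 1 and all of step 2 and horizontal distance between vase and bridge below 0.014 m and angle between vase's own z axis and vertical below 0.06 rad and contact force between vase and bridge above 0.2 N and linear speed of vase below 0.02 m/s and angular speed of vase below 0.2 rad/s); the robot touches nothing.
It fails at once if the cone pack is pushed more than 15 mm or knocked over (distance of cone_pack from where it was at the start of the episode above 0.015 m or angle between cone_pack's own z axis and vertical above 0.35 rad).
It fails at once if the glaze jar is pushed more than 25 mm or knocked over (distance of glaze_jar from where it was at the start of the episode above 0.025 m or angle between glaze_jar's own z axis and vertical above 0.35 rad).
It fails at once if one of the five pieces is dropped (falls free of the fingers faster than 0.5 m/s, about 13 mm of fall) ((linear speed of round_post above 0.5 m/s and contact force between the fingers and round_post below 0.01 N) or (linear speed of square_post above 0.5 m/s and contact force between the fingers and square_post below 0.01 N) or (linear speed of cup above 0.5 m/s and contact force between the fingers and cup below 0.01 N) or (linear speed of vase above 0.5 m/s and contact force between the fingers and vase below 0.01 N) or (linear speed of bridge above 0.5 m/s and contact force between the fingers and bridge below 0.01 N)).
It also fails if it takes over 144 s, if anything falls off the work surface, if the arm or the gripper's body presses on something with over 40 N, if the wrist force passes 120 N, or if a joint passes its speed limit or range.

ROBOT

A 6-joint arm with a two-finger parallel gripper is mounted at the origin on the work surface. World frame = base frame: x ahead of the robot, y to its left, z up, the work surface at z = 0. Lengths are in m, angles in rad, forces in N, time in s.
With the tool pointing down it reaches from about 0.35 to 0.975 m from the base axis. Payload 4.9 kg.
Tool frame: the origin (TCP) lies at the very end of the fingers, on their centre line; the grasp point (between the pads) lies 19 mm behind it; z points along the fingers, y is the line along which they close (so a half turn about z gives the same grasp; the last joint's range is limited). The gripper opens to 85 mm and grips with 20 to 120 N. Pads are 22 mm wide; open, the fingers measure 114 mm over their backs; the gripper's body (76 mm by 85 mm) begins 54 mm behind the grasp point. The pads swing forward as they close: fully open they stand 13 mm farther back than shut.
Start: joints at [-1.293, 0.053, 1.613, -0, 1.476, -0.119], TCP at [0.242, -0.576, 0.231] pointing down, gripper open.
Joint ranges: [-3.01, 3.01], [-1.01, 2.22], [0.06, 2.58], [-1.02, 4.17], [0.09, 2.62], [-3.14, 3.14]. Speed limits (rad/s): [2.57, 2.57, 3.14, 3.14, 3.14, 3.14].

INTERFACE

Orientations are given as a unit quaternion [w, x, y, z].
In Python, from plant import manip, vision, order gives the robot as it stands.
- The arm moves only by the tool play_rows, never from a script. Its argument "steps" is a list that holds one entry, the list of rows, each a list of 6 numbers: the shift along the tool's x, y, z in mm, then the turn, a rotation vector about the tool's x, y, z in degrees. A call has 1 to 12 rows; each row is the pose to reach, as a shift and turn from the pose commanded when the call began, along the tool's axes at that moment; what a row does not reach only later rows make up. A row lasts 1/12 s, in which the tool goes at most 41.7 mm and 7.16 degrees, less where a joint would pass 70% of its speed; a pose out of reach is approached as far as the arm can. A call with a gripper value outside its range is refused whole. "claw" is the gripper's target within -1 to 1 (fully open at 1, half-way at 0, shut at -1), set as the call begins (left out, the last holds). The fingers move at their own pace and stop on an object; the grip force is fixed at half the most. Time passes only in rows, so rows that repeat a pose let the fingers close. It gives the time, the measured TCP pose, the force, the opening and the grip force at its end, in the units of the state.
- manip.state(): the state, without advancing time (a new reading comes with each control period).
- vision.grab_frame(name): name is "side" or "top"; returns (picture, depth): 384x512x3 uint8, blue, green, red; 384x512 float32, m along the optical axis (not along the pixel's ray), 0 where there is no reading.
- vision.camera_info(name): a dict with "K" (3x3 intrinsics, pixels), "eye" and "orientation" of the camera in the world. Camera axes: x right, y down, z forward; pixel columns grow to the right and rows downward; lengths in m; the calibration is good to about 2 mm. A picture is of the moment at which its call begins. camera_info takes no time and is no camera call.
- order.job_done(): hands the job in; it is judged then, once.
The state is a dict: "time": time; "joint_pos": joint angles; "joint_vel": joint speeds; "joint_efforts": joint torques, N m; "tool_pos": TCP position; "tool_rot": TCP orientation; "contact_force": force on the tool from outside, world axes, zero at the start; "ft_torque": the same for the moment, N m; "gripper_width": opening from 0.0 (shut) to 1.0 (fully open); "grasp_force": force on a finger pad.
Only numpy, scipy, OpenCV 4.12 (cv2) and the standard library are available. Lean on these libraries where they do the work, as an engineer would, in place of code of your own. Each camera call takes 0.05 s, during which the arm holds its last target. There are 200 camera calls.

## Working session

There is one attempt and no reset: what is moved stays moved. The work goes in short steps, Python scripts to look and compute and a tool call to move; the robot and the scene stay as the last step left them, time stands still between calls to the robot, and variables do not carry over. Pictures are saved under pics/ and viewed, at most 14 in all, crops included, and the job is handed in when it is done.

Besides the shell and the picture viewer there is one more tool, called as name([rows], argument=value, ...), one row to a line, values as JSON. play_rows: Moves the arm, as the interface text tells. Its arguments: {"type":"object","properties":{"steps":{"type":"array"},"claw":{"type":"number"}},"required":["steps"]}

```bash
ls; mkdir -p pics; python3 - <<'E'
from plant import manip, vision, order
import cv2,numpy as np
np.set_printoptions(precision=4,suppress=True)
for n in ("top","side"):
    p,d=vision.grab_frame(n); cv2.imwrite(f"pics/{n}0.png",cv2.resize(p,(768,576))); np.savez(f"{n}0.npz",p=p,d=d)
    print(n,vision.camera_info(n))
print(manip.state())
E
```

```text
pics
top {'K': array([[377.6473,   0.    , 262.6028],
       [  0.    , 377.6473, 190.2084],
       [  0.    ,   0.    ,   1.    ]]), 'eye': array([0.2788, 0.015 , 0.9988]), 'orientation': array([ 0.0681, -0.6517,  0.7518, -0.0741])}
side {'K': array([[427.1235,   0.    , 258.4443],
       [  0.    , 427.1235, 191.761 ],
       [  0.    ,   0.    ,   1.    ]]), 'eye': array([0.2738, 0.8237, 0.8131]), 'orientation': array([ 0.0502, -0.0973,  0.9121, -0.395 ])}
{'time': 0.1, 'joint_pos': array([-1.293 ,  0.0533,  1.6142,  0.    ,  1.476 , -0.119 ]), 'joint_vel': array([-0.0015, -0.002 , -0.004 ,  0.0001,  0.0023,  0.0023]), 'joint_efforts': array([  0.0009, -39.4903, -37.1364,  -0.0001,   0.0039,  -0.    ]), 'tool_pos': array([ 0.2414, -0.5759,  0.2302]), 'tool_rot': array([-0.0009,  0.9804,  0.1971, -0.0001]), 'contact_force': array([ 0.1806, -0.1239, -0.47  ]), 'ft_torque': array([ 0.0071, -0.0168,  0.0293]), 'grasp_force': 0.0, 'gripper_width': 0.9969623346195611}
```

View pics/top0.png

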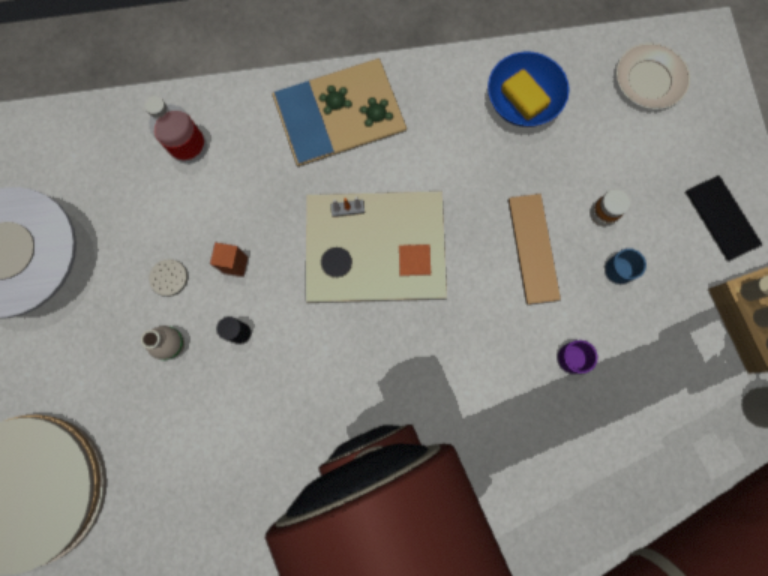

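View pics/side0.png

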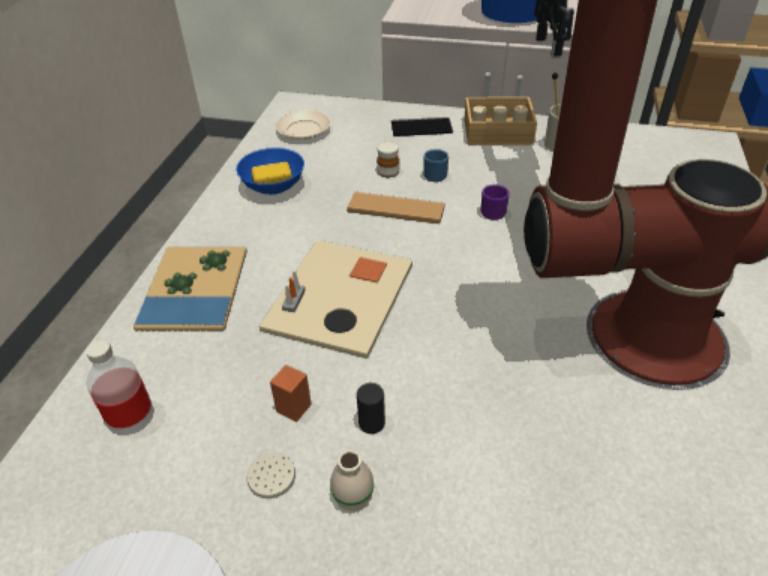

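The top view (768-px scale) shows the kiln shelf with the round pad at (336,262), the square pad at (415,260) and the cone pack at (348,207). The red post is at (228,257), dark post (233,330), vase (163,342), disc (168,278), cup (625,267), jar (611,207) and bridge (534,248). The purple decoy is at (577,357). The side view shows the same pieces, all standing.

```bash
cat > h.py <<'E'
import cv2,numpy as np
from scipy.spatial.transform import Rotation as R
from plant import manip, vision, order
np.set_printoptions(precision=4,suppress=True)
def cam(n):
    c=vision.camera_info(n); q=np.array(c["orientation"]); return np.array(c["K"]),np.array(c["eye"]),R.from_quat(q[[1,2,3,0]]).as_matrix()
def world(n,d):
    K,e,M=cam(n); v,u=np.mgrid[:384,:512]
    r=np.stack([(u-K[0,2])/K[0,0],(v-K[1,2])/K[1,1],np.ones(d.shape)],-1)
    return e+(r*d[...,None])@M.T
def cast(n,uv,z):
    K,e,M=cam(n); uv=np.atleast_2d(np.float64(uv))
    r=np.c_[(uv-K[:2,2])/K[0,0],np.ones(len(uv))]@M.T
    return (e+r*((z-e[2])/r[:,2])[:,None])[:,:2]
def proj(n,p):
    K,e,M=cam(n); c=(np.atleast_2d(p)-e)@M; c=c/c[:,2:]; return (c@K.T)[:,:2]
def top(n,p,W,xy,rad,z,tol=.008,mask=None):
    "pixels near xy whose depth height is about z, cast onto plane z"
    m=(np.hypot(W[...,0]-xy[0],W[...,1]-xy[1])<rad)&(abs(W[...,2]-z)<tol)
    if mask is not None: m&=mask
    v,u=np.nonzero(m); return cast(n,np.c_[u,v],z)
def rect(P):
    (c,s,a)=cv2.minAreaRect(np.float32(P*1000)); return np.array(c)/1000,np.array(s),a
E
cat > m.py <<'E'
from h import *
for n in ("top","side"):
    f=np.load(f"{n}0.npz"); p,d=f["p"],f["d"]; W=world(n,d); H=cv2.cvtColor(p,cv2.COLOR_BGR2HSV)
    h,s,v=[H[...,i].astype(int) for i in range(3)]
    g=lambda u,w,z=0.02: cast("top",[(u/1.5,w/1.5)],z)[0]
    m0=(abs(W[...,2])<.01)&(d>0)
    print(n,"table z med",np.median(W[...,2][m0]))
    for nm,u,w,z,r in (("sqpost",224,252,.075,.04),("rdpost",229,324,.075,.04),("cup",625,267,.055,.05),("jar",611,203,.065,.045),("vase",150,340,.090,.03),("bridge",534,248,.014,.12),("disc",168,278,.012,.045),("slab",375,246,.015,.18),("purple",577,357,.055,.05)):
        xy=g(u,w,z); mk=None
        if nm=="bridge": mk=(s>100)&(h<25)
        if nm in("slab","disc"): mk=None
        P=top(n,p,W,xy,r,z,.006,mk)
        if len(P)<5: print(nm,"few",len(P),xy);continue
        c,sz,a=rect(P); cc,rr=cv2.minEnclosingCircle(np.float32(P*1000))
        print(nm,len(P),"mean",P.mean(0),"rect",c,sz,a,"circ",np.array(cc)/1000,rr)
    xs=g(415,260,.018); xr=g(336,262,.018)
    for nm,xy,mk in (("sqpad",xs,(s>120)&((h<12)|(h>170))),("rdpad",xr,v<75)):
        P=top(n,p,W,xy,.05,.018,.012,mk); c,sz,a=rect(P); print(nm,len(P),P.mean(0),c,sz,a)
E
python3 m.py
```

```text
top table z med 0.001002749466665842
sqpost 252 mean [0.5584 0.2709] rect [0.5584 0.2703] [42.2385 41.1506] 72.09825897216797 circ [0.5591 0.2708] 26.609146118164062
rdpost 209 mean [0.4346 0.2737] rect [0.435  0.2734] [39.7889 37.1492] 81.83780670166016 circ [0.4341 0.2736] 20.314401626586914
cup 135 mean [ 0.4506 -0.4104] rect [ 0.4509 -0.4099] [53.2693 55.4939] 33.65727996826172 circ [ 0.4498 -0.4095] 28.89246940612793
jar 249 mean [ 0.559  -0.4064] rect [ 0.5589 -0.4061] [47.2411 43.6926] 81.74534606933594 circ [ 0.5597 -0.4059] 24.402177810668945
vase 126 mean [0.432  0.3958] rect [0.4321 0.3952] [28.6145 29.4877] 39.53353500366211 circ [0.4323 0.3958] 15.224656105041504
bridge 1490 mean [ 0.5105 -0.2652] rect [ 0.5122 -0.2653] [ 57.8256 195.938 ] 88.8293228149414 circ [ 0.5121 -0.2661] 100.04910278320312
disc 499 mean [0.5512 0.3907] rect [0.5513 0.391 ] [67.8408 65.8686] 81.81132507324219 circ [0.5503 0.3898] 35.50019073486328
slab 6272 mean [0.5519 0.015 ] rect [0.5561 0.0158] [248.5975 200.937 ] 83.42998504638672 circ [0.5569 0.0166] 158.03302001953125
purple 135 mean [ 0.30
[... 940 characters left out ...]
.765752792358398
bridge 702 mean [ 0.5089 -0.2583] rect [ 0.5103 -0.2572] [ 63.3655 198.3577] 89.21923828125 circ [ 0.5106 -0.2581] 100.80184173583984
disc 749 mean [0.5493 0.3959] rect [0.5494 0.3963] [66.5397 67.9702] 12.010202407836914 circ [0.5501 0.3959] 35.253631591796875
slab 4535 mean [0.55   0.0293] rect [0.5547 0.0211] [255.3868 201.411 ] 83.56349182128906 circ [0.555  0.0211] 159.16539001464844
purple 85 mean [ 0.3082 -0.291 ] rect [ 0.3077 -0.291 ] [55.6729 53.6803] 11.2965669631958 circ [ 0.3087 -0.2907] 30.798809051513672
sqpad 258 [ 0.5176 -0.0456] [ 0.5176 -0.0464] [56.0329 55.012 ] 83.750732421875
rdpad 243 [0.5331 0.0939] [0.5337 0.0947] [52.1853 50.2362] 11.760676383972168
```

```bash
cat >> h.py <<'E'
def go(x,y,z,yaw):
    "shift (mm, tool axes) and turn (deg) from the measured pose to TCP (x,y,z), tool down, tool x at yaw (deg; fingers close along yaw-90)"
    s=manip.state(); q=np.array(s["tool_rot"]); A=R.from_quat(q[[1,2,3,0]])
    B=R.from_euler('z',yaw,degrees=True)*R.from_rotvec([np.pi,0,0])
    print("t",round(s["time"],2),"pos",s["tool_pos"],"F",s["contact_force"],"w",s["gripper_width"],"g",s["grasp_force"],"\n ROW",A.inv().apply(np.array([x,y,z])-s["tool_pos"])*1000,(A.inv()*B).as_rotvec(degrees=True))
E
python3 -c "
from h import *
go(.5576,.2733,.23,72)"
```

```text
t 0.1 pos [ 0.2414 -0.5759  0.2302] F [ 0.1806 -0.1239 -0.47  ] w 0.9969623346195611 g 0.0 
 ROW [ 619.8158 -660.9997    1.5505] [ -0.0941  -0.0583 -49.2652]
```

play_rows([
  [[20,-20,0,0,0,-4],[50,-54,0,0,0,-10],[75,-80,0,0,0,-16],[100,-107,0,0,0,-22],[125,-134,0,0,0,-28],[150,-160,0,0,0,-34],[175,-187,0,0,0,-40],[200,-213,0,0,0,-45],[225,-240,0,0,0,-49],[250,-267,0,0,0,-49],[275,-293,0,0,0,-49],[300,-320,0,0,0,-49]],
], claw=1)

```text
time: 1.1
tool_pos: [0.3946, -0.1636, 0.231]
tool_rot: [0.0, 0.811, 0.586, 0.0]
contact_force: [0.5, 1.1, -0.3]
gripper_width: 1.006
grasp_force: 0.0
```

```bash
python3 -c "
from h import *
go(.5576,.2733,.20,72)"
```

```text
t 1.1 pos [ 0.3946 -0.1636  0.231 ] F [ 0.5428  1.1337 -0.3136] w 1.0057079532895699 g 0.0 
 ROW [465.9714  17.6323  31.0004] [ 0.0046 -0.0019 -0.2941]
```

play_rows([
  [[35,1,2,0,0,0],[75,3,5,0,0,0],[115,4,8,0,0,0],[155,6,11,0,0,0],[195,7,14,0,0,0],[235,9,17,0,0,0],[275,10,20,0,0,0],[315,12,23,0,0,0],[355,14,26,0,0,0],[395,15,28,0,0,0],[435,17,30,0,0,0],[466,18,31,0,0,0]],
])

```text
time: 2.1
tool_pos: [0.5577, 0.2743, 0.1991]
tool_rot: [-0.0, 0.81, 0.587, -0.001]
contact_force: [-0.1, -0.6, 1.0]
gripper_width: 0.996
grasp_force: 0.0
```

```bash
python3 - <<'E'
from h import *
go(.5576,.2733,.028,72)
for n in ("top","side"):
    p,d=vision.grab_frame(n); cv2.imwrite(f"pics/{n}1.png",p)
    print(n,proj(n,[[*manip.state()["tool_pos"]],[.5576,.2733,.075]]))
a=cv2.imread("pics/top1.png")[80:280,60:260];b=cv2.imread("pics/side1.png")[150:350,130:330]
cv2.imwrite("pics/c1.png",cv2.resize(np.hstack([a,b]),None,fx=2,fy=2))
E
```

```text
t 2.1 pos [0.5577 0.2743 0.1991] F [-0.0744 -0.5726  0.9746] w 0.9955827407016532 g 0.0 
 ROW [ -0.9058   0.4544 171.1182] [-0.0682  0.0239 -0.1783]
top [[128.8282 156.5596]
 [147.9888 170.7097]]
side [[184.1983 212.9702]
 [192.0292 251.453 ]]
```

View pics/c1.png

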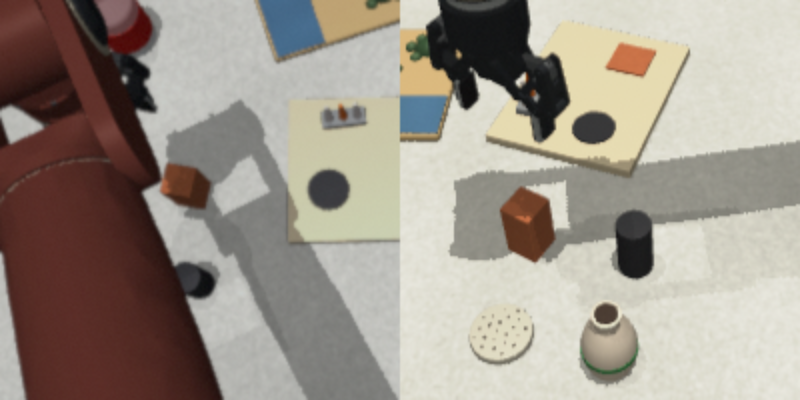

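The crop shows the open fingers above the red post. In the side view the tips are at about (162,202) and (202,217) in full-frame pixels, so the midpoint matches the projected TCP to about 2 px. Descending.

play_rows([
  [[0,0,15,0,0,0],[-1,0,35,0,0,0],[-1,0,55,0,0,0],[-1,0,75,0,0,0],[-1,0,95,0,0,0],[-1,0,112,0,0,0],[-1,0,128,0,0,0],[-1,0,142,0,0,0],[-1,0,155,0,0,0],[-1,0,165,0,0,0],[-1,0,171,0,0,0],[-1,0,171,0,0,0]],
])

```text
time: 3.2
tool_pos: [0.5564, 0.2701, 0.0277]
tool_rot: [-0.0, 0.81, 0.586, -0.001]
contact_force: [-0.0, 0.9, -0.2]
gripper_width: 0.998
grasp_force: 0.0
```

play_rows([
  [[0,0,0,0,0,0],[0,0,0,0,0,0],[0,0,0,0,0,0],[0,0,0,0,0,0],[0,0,0,0,0,0],[0,0,0,0,0,0],[0,0,0,0,0,0],[0,0,0,0,0,0],[0,0,0,0,0,0],[0,0,0,0,0,0]],
], claw=-1)

```text
time: 4.03
tool_pos: [0.5583, 0.2709, 0.0305]
tool_rot: [0.0, 0.81, 0.586, 0.001]
contact_force: [0.3, -0.6, 5.8]
gripper_width: 0.46
grasp_force: 61.1
```

play_rows([
  [[0,0,-5,0,0,0],[0,0,-15,0,0,0],[0,0,-30,0,0,0],[0,0,-45,0,0,0],[0,0,-60,0,0,0],[0,0,-75,0,0,0],[0,0,-90,0,0,0],[0,0,-100,0,0,0],[0,0,-105,0,0,0],[0,0,-107,0,0,0],[0,0,-107,0,0,0]],
])

```text
time: 4.95
tool_pos: [0.5572, 0.2705, 0.1362]
tool_rot: [-0.0, 0.81, 0.586, -0.0]
contact_force: [-0.2, -0.1, -1.7]
gripper_width: 0.461
grasp_force: 60.5
```

```bash
python3 - <<'E'
from h import *
go(.5187,-.0478,.13,83.4)
p,d=vision.grab_frame("side"); W=world("side",d); H=cv2.cvtColor(p,cv2.COLOR_BGR2HSV); t=manip.state()["tool_pos"]
m=(H[...,1]>110)&((H[...,0]<12)|(H[...,0]>172))&(np.hypot(W[...,0]-t[0],W[...,1]-t[1])<.045)&(W[...,2]>.06)
P=W[m]; print(len(P),P.mean(0),P.min(0),P.max(0))
v,u=np.nonzero(m);print(u.min(),u.max(),v.min(),v.max())
cv2.imwrite("pics/s2.png",cv2.resize(p[100:300,80:330],None,fx=3,fy=3))
E
```

```text
t 4.95 pos [0.5572 0.2705 0.1362] F [-0.2394 -0.1014 -1.7299] w 0.46134324421743844 g 60.47962546348572 
 ROW [-314.3519   63.2044    6.2278] [ -0.0166   0.0103 -11.6647]
1894 [0.5559 0.2773 0.337 ] [0.5201 0.2256 0.1061] [0.5987 0.315  0.4632]
144 202 82 251
```

View pics/s2.png

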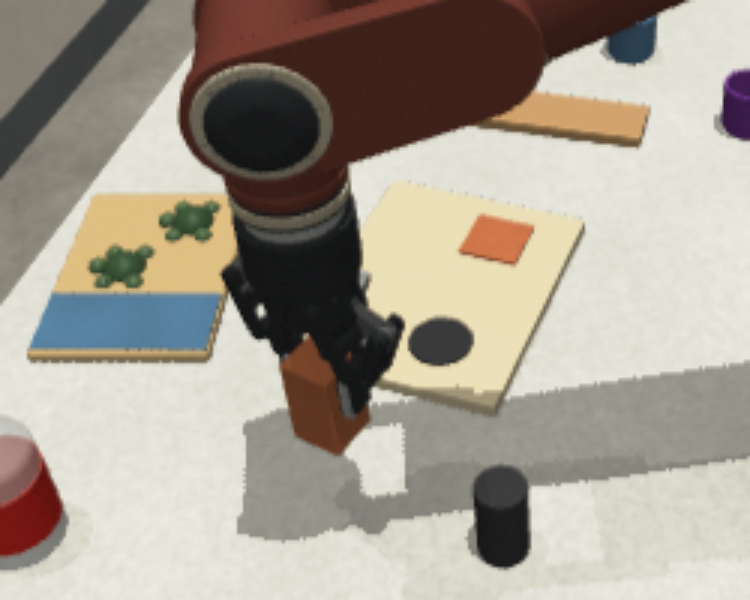

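The side view shows the red post gripped square, with the red-brown pad visible at crop (497,239). Moving it to its pad.

play_rows([
  [[-10,2,0,0,0,-1],[-35,7,0,0,0,-2],[-65,13,0,0,0,-3],[-97,19,0,0,0,-4],[-130,26,0,0,0,-5],[-163,32,0,0,0,-6],[-196,39,0,0,0,-7],[-229,45,0,0,0,-8],[-260,52,0,0,0,-9],[-288,57,2,0,0,-10.5],[-307,61,4,0,0,-11.5],[-317,63,6,0,0,-11.7]],
])

```text
time: 6.0
tool_pos: [0.5168, -0.0522, 0.129]
tool_rot: [-0.001, 0.747, 0.665, -0.001]
contact_force: [0.6, 0.8, -2.6]
gripper_width: 0.466
grasp_force: 60.5
```

```bash
python3 - <<'E'
from h import *
go(.5184,-.0506,.0495,83.4)
E
```

```text
t 6.0 pos [ 0.5168 -0.0522  0.129 ] F [ 0.6393  0.7858 -2.6326] w 0.46617761039255323 g 60.52726149559021 
 ROW [ 1.8068  1.5754 79.527 ] [-0.1133  0.0164 -0.0819]
```

play_rows([
  [[0,0,5,0,0,0],[1,1,15,0,0,0],[1,1,27,0,0,0],[1,1,39,0,0,0],[1,1,50,0,0,0],[1,1,59,0,0,0],[1,1,66,0,0,0],[1,1,71,0,0,0],[1,1,74,0,0,0],[1,1,75,0,0,0],[1,1,75,0,0,0],[1,1,75,0,0,0]],
])

```text
time: 7.0
tool_pos: [0.5194, -0.0495, 0.0559]
tool_rot: [0.0, 0.746, 0.665, 0.0]
contact_force: [-1.0, -0.1, -2.2]
gripper_width: 0.462
grasp_force: 60.5
```

```bash
python3 - <<'E'
from h import *
go(.5184,-.0506,.0495,83.4)
for n in ("top","side"):
    p,d=vision.grab_frame(n); W=world(n,d); cv2.imwrite(f"pics/{n}3.png",p); np.savez(f"{n}3.npz",p=p,d=d)
    H=cv2.cvtColor(p,cv2.COLOR_BGR2HSV); m=(H[...,1]>110)&((H[...,0]<12)|(H[...,0]>172))&(np.hypot(W[...,0]-.518,W[...,1]+.05)<.06)
    print(n,m.sum(), proj(n,[.5187,-.0478,.018]))
a=cv2.imread("pics/top3.png")[100:250,200:350];b=cv2.imread("pics/side3.png")[100:250,170:320]
cv2.imwrite("pics/c3.png",cv2.resize(np.hstack([a,b]),None,fx=2.6,fy=2.6))
E
```

```text
t 7.0 pos [ 0.5194 -0.0495  0.0559] F [-0.9678 -0.1285 -2.2126] w 0.4616744040995433 g 60.5301833152771 
 ROW [-1.2198 -0.9218  6.3898] [0.0636 0.0049 0.0263]
top 2658 [[275.2918 173.3842]]
side 1347 [[244.9232 178.9809]]
```

View pics/c3.png

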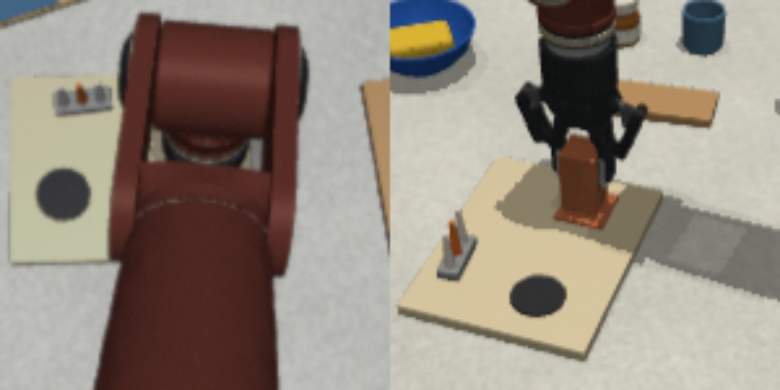

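The side crop shows the post just above the red-brown pad, roughly centred at (585,205). Lowering the last millimetres.

play_rows([
  [[0,-0.5,1,0,0,0],[-1,-1,2,0,0,0],[-1,-1,3,0,0,0],[-1,-1,4,0,0,0],[-1,-1,5,0,0,0],[-1,-1,6,0,0,0],[-1,-1,6.5,0,0,0],[-1,-1,7,0,0,0],[-1,-1,7,0,0,0],[-1,-1,7,0,0,0]],
])

```text
time: 7.93
tool_pos: [0.5179, -0.0502, 0.0485]
tool_rot: [0.0, 0.746, 0.665, -0.0]
contact_force: [-0.8, 0.2, 0.0]
gripper_width: 0.457
grasp_force: 60.9
```

play_rows([
  [[0,0,0,0,0,0],[0,0,0,0,0,0],[0,0,0,0,0,0],[0,0,0,0,0,0],[0,0,0,0,0,0],[0,0,0,0,0,0]],
], claw=0.7)

```text
time: 8.43
tool_pos: [0.518, -0.0502, 0.0484]
tool_rot: [0.0, 0.746, 0.665, 0.0]
contact_force: [0.3, -0.3, -0.5]
gripper_width: 0.852
grasp_force: 0.0
```

play_rows([
  [[0,0,-5,0,0,0],[0,0,-15,0,0,0],[0,0,-30,0,0,0],[0,0,-50,0,0,0],[0,0,-75,0,0,0],[0,0,-105,0,0,0],[10,0,-125,0,0,0],[40,0,-130,0,0,0],[75,0,-130,0,0,0],[110,0,-130,0,0,0],[145,-10,-130,0,0,0],[180,-20,-130,0,0,0]],
])

```text
time: 9.43
tool_pos: [0.5188, 0.1325, 0.1798]
tool_rot: [0.001, 0.747, 0.665, 0.001]
contact_force: [1.5, 0.3, 0.3]
gripper_width: 0.851
grasp_force: 0.0
```

```bash
python3 - <<'E'
from h import *
go(.4338,.2757,.16,83.4)
n="side"; p,d=vision.grab_frame(n); W=world(n,d)
H=cv2.cvtColor(p,cv2.COLOR_BGR2HSV); m=(H[...,1]>110)&((H[...,0]<12)|(H[...,0]>172))
print(len(P:=top(n,p,W,(.518,-.045),.045,.093,.006,m)),P.mean(0),rect(P))
P=W[m&(np.hypot(W[...,0]-.518,W[...,1]+.045)<.05)]; print(P[:,2].max())
E
```

```text
t 9.43 pos [0.5188 0.1325 0.1798] F [1.4859 0.2912 0.2946] w 0.8513070760400595 g 0.0 
 ROW [ 132.5187 -100.9179   19.6908] [ 0.1047 -0.0273  0.0045]
3 [ 0.526  -0.0631] (array([ 0.5255, -0.0631]), array([2.274 , 5.2871]), 45.13794708251953)
0.09560175900340973
```

play_rows([
  [[20,-15,2,0,0,0],[45,-35,6,0,0,0],[70,-54,10,0,0,0],[95,-73,14,0,0,0],[115,-88,17,0,0,0],[128,-98,19,0,0,0],[133,-101,20,0,0,0],[133,-101,20,0,0,0],[133,-101,20,0,0,0],[133,-101,20,0,0,0]],
], claw=1)

```text
time: 10.32
tool_pos: [0.4342, 0.2739, 0.1588]
tool_rot: [0.0, 0.747, 0.665, 0.0]
contact_force: [0.5, 0.4, 0.1]
gripper_width: 0.999
grasp_force: 0.0
```

```bash
python3 - <<'E'
from h import *
go(.4338,.2757,.030,83.4)
E
```

```text
t 10.32 pos [0.4342 0.2739 0.1588] F [0.4828 0.4195 0.1152] w 0.998589448510059 g 0.0 
 ROW [  1.7673  -0.7409 128.8397] [ 0.0473 -0.0024 -0.0264]
```

play_rows([
  [[1,0,12,0,0,0],[2,-1,30,0,0,0],[2,-1,48,0,0,0],[2,-1,66,0,0,0],[2,-1,84,0,0,0],[2,-1,100,0,0,0],[2,-1,112,0,0,0],[2,-1,121,0,0,0],[2,-1,127,0,0,0],[2,-1,129,0,0,0],[2,-1,129,0,0,0],[2,-1,129,0,0,0]],
])

```text
time: 11.32
tool_pos: [0.4333, 0.2769, 0.0301]
tool_rot: [0.0, 0.746, 0.665, 0.001]
contact_force: [0.2, 0.6, 0.6]
gripper_width: 1.002
grasp_force: 0.0
```

play_rows([
  [[0,0,0,0,0,0],[0,0,0,0,0,0],[0,0,0,0,0,0],[0,0,0,0,0,0],[0,0,0,0,0,0],[0,0,0,0,0,0],[0,0,0,0,0,0],[0,0,0,0,0,0],[0,0,0,0,0,0],[0,0,0,0,0,0]],
], claw=-1)

```text
time: 12.15
tool_pos: [0.4333, 0.277, 0.0301]
tool_rot: [0.0, 0.746, 0.665, 0.001]
contact_force: [0.1, -0.3, 5.9]
gripper_width: 0.459
grasp_force: 60.3
```

play_rows([
  [[0,0,-5,0,0,0],[0,0,-15,0,0,0],[0,0,-30,0,0,0],[0,0,-45,0,0,0],[0,0,-60,0,0,0],[0,0,-75,0,0,0],[0,0,-90,0,0,0],[0,0,-100,0,0,0],[0,0,-105,0,0,0],[0,0,-107,0,0,0],[0,0,-107,0,0,0]],
])

```text
time: 13.07
tool_pos: [0.4325, 0.2766, 0.1362]
tool_rot: [-0.0, 0.746, 0.665, -0.0]
contact_force: [0.4, 0.1, -1.5]
gripper_width: 0.457
grasp_force: 60.4
```

```bash
python3 - <<'E'
from h import *
go(.5347,.0912,.13,83.4)
f=np.load("side0.npz")
n="side"; p,d=vision.grab_frame(n); W=world(n,d)
H=cv2.cvtColor(p,cv2.COLOR_BGR2HSV); m=(H[...,1]>110)&((H[...,0]<12)|(H[...,0]>172))
print(len(P:=top(n,p,W,(.518,-.045),.045,.093,.006,m)),P.mean(0),rect(P))
cv2.imwrite("pics/s4.png",cv2.resize(p[100:300,130:330],None,fx=2.5,fy=2.5))
E
```

```text
t 13.07 pos [0.4325 0.2766 0.1362] F [ 0.4084  0.0661 -1.5443] w 0.4565169348208275 g 60.372769832611084 
 ROW [-172.5226  122.714     6.225 ] [-0.0105  0.0054  0.0348]
0 [nan nan] (array([0., 0.]), array([0., 0.]), 0.0)<stdin>:6: RuntimeWarning: Mean of empty slice.
  ret = um.true_divide(
```

View pics/s4.png

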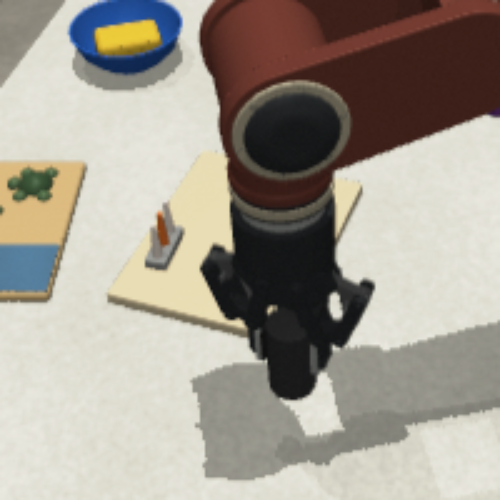

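The side crop shows the dark post held upright at (290,355). The arm hides the square post for now. Carrying on to the round pad.

play_rows([
  [[-8,6,0,0,0,0],[-25,18,0,0,0,0],[-50,36,0,0,0,0],[-75,54,0,0,0,0],[-100,72,0,0,0,0],[-125,90,0,0,0,0],[-146,104,0,0,0,0],[-161,115,3,0,0,0],[-169,121,5,0,0,0],[-171,123,6,0,0,0],[-171,123,6,0,0,0],[-171,123,6,0,0,0]],
])

```text
time: 14.12
tool_pos: [0.5347, 0.0933, 0.1297]
tool_rot: [-0.001, 0.746, 0.666, -0.0]
contact_force: [-0.2, 0.4, -1.1]
gripper_width: 0.457
grasp_force: 60.5
```

```bash
python3 - <<'E'
from h import *
go(.5348,.0924,.0485,83.4)
E
```

```text
t 14.12 pos [0.5347 0.0933 0.1297] F [-0.1976  0.4386 -1.1035] w 0.45713731842993016 g 60.49481391906738 
 ROW [-0.8911  0.3271 81.1978] [-0.0824 -0.0119  0.0636]
```

play_rows([
  [[0,0,5,0,0,0],[-1,0,17,0,0,0],[-1,0,31,0,0,0],[-1,0,45,0,0,0],[-1,0,57,0,0,0],[-1,0,66,0,0,0],[-1,0,72,0,0,0],[-1,0,76,0,0,0],[-1,0,78,0,0,0],[-1,0,79,0,0,0],[-1,0,79,0,0,0],[-1,0,79,0,0,0]],
])

```text
time: 15.12
tool_pos: [0.5358, 0.0917, 0.052]
tool_rot: [0.0, 0.746, 0.665, 0.0]
contact_force: [-0.1, -0.2, -1.2]
gripper_width: 0.452
grasp_force: 60.5
```

play_rows([
  [[0,0,0.5,0,0,0],[0,0,1,0,0,0],[0,0,1.5,0,0,0],[0,0,2,0,0,0],[0,0,2.5,0,0,0],[0,0,2.5,0,0,0],[0,0,2.5,0,0,0]],
])

```text
time: 15.7
tool_pos: [0.5351, 0.0918, 0.0487]
tool_rot: [-0.0, 0.746, 0.665, -0.0]
contact_force: [0.7, 0.1, -1.3]
gripper_width: 0.454
grasp_force: 60.5
```

play_rows([
  [[0,0,0.5,0,0,0],[0,0,1,0,0,0],[0,0,1,0,0,0],[0,0,1,0,0,0],[0,0,1,0,0,0]],
])

```text
time: 16.12
tool_pos: [0.5353, 0.0918, 0.0481]
tool_rot: [0.0, 0.746, 0.665, 0.0]
contact_force: [-1.3, -0.3, 1.1]
gripper_width: 0.451
grasp_force: 60.6
```

play_rows([
  [[0,0,0,0,0,0],[0,0,0,0,0,0],[0,0,0,0,0,0],[0,0,0,0,0,0],[0,0,0,0,0,0],[0,0,0,0,0,0]],
], claw=0.7)

```text
time: 16.62
tool_pos: [0.5352, 0.0918, 0.0478]
tool_rot: [-0.0, 0.746, 0.665, 0.0]
contact_force: [1.0, -0.7, 0.2]
gripper_width: 0.849
grasp_force: 0.0
```

play_rows([
  [[0,0,-5,0,0,0],[0,0,-15,0,0,0],[0,0,-30,0,0,0],[0,0,-50,0,0,0],[0,0,-75,0,0,0],[0,0,-105,0,0,0],[0,-5,-130,0,0,0],[-15,-15,-145,0,0,0],[-45,-25,-150,0,0,0],[-85,-35,-150,0,0,0],[-125,-45,-150,0,0,0],[-165,-55,-150,0,0,0]],
])

```text
time: 17.62
tool_pos: [0.4612, -0.067, 0.1994]
tool_rot: [0.001, 0.746, 0.666, 0.001]
contact_force: [1.2, -1.2, -0.2]
gripper_width: 0.849
grasp_force: 0.0
```

```bash
python3 - <<'E'
from h import *
go(.4500,-.4075,.16,83.4)
E
```

```text
t 17.62 pos [ 0.4612 -0.067   0.1994] F [ 1.1856 -1.1813 -0.2325] w 0.8489444124175546 g 0.0 
 ROW [-339.5379   27.2083   39.7112] [0.1477 0.0326 0.1232]
```

play_rows([
  [[-30,2,2,0,0,0],[-65,5,6,0,0,0],[-102,8,10,0,0,0],[-140,11,14,0,0,0],[-178,14,18,0,0,0],[-216,17,22,0,0,0],[-252,20,27,0,0,0],[-285,23,32,0,0,0],[-312,25,36,0,0,0],[-330,26,39,0,0,0],[-339,27,40,0,0,0],[-340,27,40,0,0,0]],
], claw=0.8)

```text
time: 18.62
tool_pos: [0.4494, -0.4082, 0.1583]
tool_rot: [0.0, 0.747, 0.665, -0.0]
contact_force: [0.9, 1.0, 0.7]
gripper_width: 0.901
grasp_force: 0.0
```

```bash
python3 - <<'E'
from h import *
go(.4500,-.4075,.016,83.4)
n="side"; p,d=vision.grab_frame(n); W=world(n,d); H=cv2.cvtColor(p,cv2.COLOR_BGR2HSV); h,s,v=[H[...,i].astype(int) for i in range(3)]
m=(s>110)&((h<12)|(h>172)); P=top(n,p,W,(.518,-.045),.045,.093,.006,m); print("sq",len(P),P.mean(0),rect(P))
P=top(n,p,W,(.535,.095),.045,.093,.006,v<75); print("rd",len(P),P.mean(0),rect(P))
n="top"; p,d=vision.grab_frame(n); W=world(n,d); H=cv2.cvtColor(p,cv2.COLOR_BGR2HSV); h,s,v=[H[...,i].astype(int) for i in range(3)]
m=(s>110)&((h<12)|(h>172)); P=top(n,p,W,(.52,-.05),.045,.093,.006,m); print("sq",len(P),P.mean(0),rect(P))
P=top(n,p,W,(.535,.09),.045,.093,.006,v<75); print("rd",len(P),P.mean(0),rect(P))
cv2.imwrite("pics/t5.png",cv2.resize(p[60:260,180:460],None,fx=2.8,fy=2.8))
E
```

```text
t 18.62 pos [ 0.4494 -0.4082  0.1583] F [0.903  0.99   0.7228] w 0.9010604604969663 g 0.0 
 ROW [  0.7792   0.4726 142.2994] [ 0.0148  0.0204 -0.0675]
sq 150 [ 0.5157 -0.0428] (array([ 0.5157, -0.043 ]), array([42.8328, 40.796 ]), 84.31513214111328)
rd 142 [0.5331 0.0959] (array([0.5325, 0.0951]), array([37.4615, 37.7477]), 48.80329895019531)
sq 250 [ 0.5176 -0.0483] (array([ 0.5174, -0.0486]), array([37.3182, 38.519 ]), 81.67945861816406)
rd 185 [0.5343 0.0884] (array([0.5346, 0.088 ]), array([34.7895, 38.6066]), 82.92533874511719)
```

View pics/t5.png

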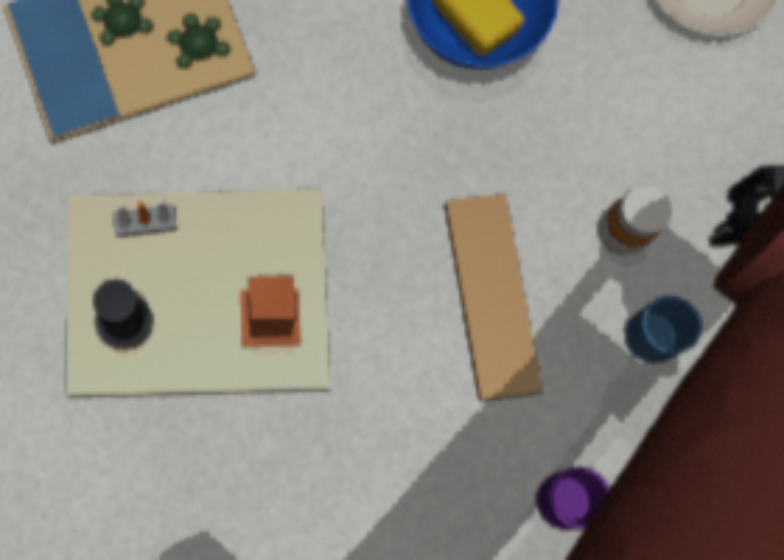

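The top crop shows both posts standing on their pads, the dark one at (118,300) and the red one at (272,305). Measured offsets from the pads are within 3 mm. The gripper is above the blue cup at (662,328). Descending on the cup.

play_rows([
  [[1,0,12,0,0,0],[1,0,32,0,0,0],[1,0,52,0,0,0],[1,0,72,0,0,0],[1,0,92,0,0,0],[1,0,109,0,0,0],[1,0,123,0,0,0],[1,0,133,0,0,0],[1,0,139,0,0,0],[1,0,142,0,0,0],[1,0,142,0,0,0],[1,0,142,0,0,0]],
])

```text
time: 19.72
tool_pos: [0.4503, -0.4062, 0.0166]
tool_rot: [0.001, 0.746, 0.665, -0.0]
contact_force: [-0.4, -1.0, 0.5]
gripper_width: 0.898
grasp_force: 0.0
```

play_rows([
  [[0,0,0,0,0,0],[0,0,0,0,0,0],[0,0,0,0,0,0],[0,0,0,0,0,0],[0,0,0,0,0,0],[0,0,0,0,0,0],[0,0,0,0,0,0],[0,0,0,0,0,0],[0,0,0,0,0,0]],
], claw=-1)

```text
time: 20.47
tool_pos: [0.4506, -0.4067, 0.0173]
tool_rot: [0.001, 0.746, 0.665, -0.0]
contact_force: [-0.7, 0.1, 5.9]
gripper_width: 0.628
grasp_force: 63.2
```

play_rows([
  [[0,0,-5,0,0,0],[0,0,-15,0,0,0],[0,0,-30,0,0,0],[0,0,-48,0,0,0],[0,0,-66,0,0,0],[0,0,-84,0,0,0],[0,0,-102,0,0,0],[0,0,-118,0,0,0],[0,0,-129,0,0,0],[0,0,-134,0,0,0],[0,0,-134,0,0,0]],
])

```text
time: 21.38
tool_pos: [0.4501, -0.4062, 0.1512]
tool_rot: [0.001, 0.746, 0.665, -0.0]
contact_force: [0.4, -0.8, -1.3]
gripper_width: 0.627
grasp_force: 62.7
```

```bash
python3 - <<'E'
from h import *
go(.5280,.021,.15,83.4)
E
```

```text
t 21.38 pos [ 0.4501 -0.4062  0.1512] F [ 0.4483 -0.7919 -1.3238] w 0.6266146551732648 g 62.744912794441916 
 ROW [433.2911  28.5097   0.6426] [0.0926 0.0857 0.0353]
```

play_rows([
  [[10,1,0,0,0,0],[32,2,0,0,0,0],[64,4,0,0,0,0],[100,7,0,0,0,0],[138,9,0,0,0,0],[176,12,0,0,0,0],[214,14,0,0,0,0],[252,17,0,0,0,0],[290,19,0,0,0,0],[326,21,0,0,0,0],[360,24,0,0,0,0],[388,26,0,0,0,0]],
])

```text
time: 22.38
tool_pos: [0.5186, -0.02, 0.148]
tool_rot: [-0.001, 0.746, 0.666, -0.001]
contact_force: [0.3, -1.3, -1.5]
gripper_width: 0.627
grasp_force: 62.8
```

play_rows([
  [[20,1,0,0,0,0],[34,2,0,0,0,0],[42,2.5,0,0,0,0],[46,2.5,0,0,0,0],[46,2.5,0,0,0,0],[46,2.5,0,0,0,0],[46,2.5,0,0,0,0]],
])

```text
time: 22.97
tool_pos: [0.5275, 0.0214, 0.1495]
tool_rot: [-0.0, 0.747, 0.665, -0.0]
contact_force: [0.2, 0.1, -2.4]
gripper_width: 0.627
grasp_force: 62.8
```

```bash
python3 - <<'E'
from h import *
go(.5280,.0215,.0325,83.4)
E
```

```text
t 22.97 pos [0.5275 0.0214 0.1495] F [ 0.241   0.0968 -2.439 ] w 0.6267649093813187 g 62.84136808651965 
 ROW [  0.1899   0.5502 117.0401] [-0.0261  0.0162 -0.0284]
```

play_rows([
  [[0,0.5,6,0,0,0],[0,0.5,20,0,0,0],[0,0.5,38,0,0,0],[0,0.5,56,0,0,0],[0,0.5,73,0,0,0],[0,0.5,88,0,0,0],[0,0.5,100,0,0,0],[0,0.5,108,0,0,0],[0,0.5,112,0,0,0],[0,0.5,113,0,0,0],[0,0.5,113,0,0,0],[0,0.5,113,0,0,0]],
])

```text
time: 23.97
tool_pos: [0.529, 0.022, 0.0378]
tool_rot: [0.001, 0.746, 0.665, 0.001]
contact_force: [0.5, -0.1, -1.3]
gripper_width: 0.628
grasp_force: 62.8
```

play_rows([
  [[0,0,0.5,0,0,0],[0,0,1,0,0,0],[0,0,1.5,0,0,0],[0,0,2,0,0,0],[0,0,2.5,0,0,0],[0,0,3,0,0,0],[0,0,3.5,0,0,0],[0,0,3.5,0,0,0],[0,0,3.5,0,0,0]],
])

```text
time: 24.72
tool_pos: [0.5281, 0.0221, 0.0332]
tool_rot: [-0.0, 0.746, 0.665, -0.0]
contact_force: [-0.7, 0.0, -1.0]
gripper_width: 0.63
grasp_force: 62.8
```

play_rows([
  [[0,0,0.5,0,0,0],[0,0,1,0,0,0],[0,0,1.2,0,0,0],[0,0,1.2,0,0,0],[0,0,1.2,0,0,0]],
])

```text
time: 25.13
tool_pos: [0.5283, 0.0221, 0.0323]
tool_rot: [0.0, 0.746, 0.665, 0.0]
contact_force: [0.3, 0.1, 0.8]
gripper_width: 0.627
grasp_force: 63.0
```

play_rows([
  [[0,0,0,0,0,0],[0,0,0,0,0,0],[0,0,0,0,0,0],[0,0,0,0,0,0],[0,0,0,0,0,0],[0,0,0,0,0,0]],
], claw=0.7)

```text
time: 25.63
tool_pos: [0.5283, 0.0221, 0.0321]
tool_rot: [0.0, 0.746, 0.665, 0.0]
contact_force: [0.4, -0.2, -0.0]
gripper_width: 0.853
grasp_force: 0.0
```

play_rows([
  [[0,0,-5,0,0,0],[0,0,-15,0,0,0],[0,0,-30,0,0,0],[0,0,-50,0,0,0],[0,0,-75,0,0,0],[0,0,-105,0,0,0],[0,0,-135,0,0,0],[-15,0,-150,0,0,0],[-45,0,-155,0,0,0],[-85,0,-155,0,0,0],[-125,0,-155,0,0,0],[-165,0,-155,0,0,0]],
])

```text
time: 26.63
tool_pos: [0.5093, -0.1433, 0.1889]
tool_rot: [0.001, 0.746, 0.666, 0.001]
contact_force: [-0.4, 0.4, -0.7]
gripper_width: 0.854
grasp_force: 0.0
```

```bash
python3 - <<'E'
from h import *
go(.511,-.2615,.15,178)
go(.511,-.2615,.15,-1)
print(manip.state()["joint_pos"])
E
```

```text
t 26.63 pos [ 0.5093 -0.1433  0.1889] F [-0.4305  0.3586 -0.7136] w 0.8540592784292899 g 0.0 
 ROW [-117.2246   15.0015   39.0391] [  0.073    0.1487 -94.503 ]
t 26.63 pos [ 0.5093 -0.1433  0.1889] F [-0.4305  0.3586 -0.7136] w 0.8540592784292899 g 0.0 
 ROW [-117.2246   15.0015   39.0391] [ 0.1458 -0.07   84.4969]
[-0.415  -0.1505  1.8804  0.      1.409  -0.3015]
```

play_rows([
  [[-10,1,2,0,0,6],[-25,3,6,0,0,13],[-40,5,10,0,0,20],[-55,7,14,0,0,27],[-70,9,18,0,0,34],[-84,11,23,0,0,41],[-96,12,28,0,0,48],[-106,13,33,0,0,55],[-113,14,37,0,0,62],[-117,15,39,0,0,69],[-117,15,39,0,0,76],[-117,15,39,0,0,82]],
], claw=1)

```text
time: 27.63
tool_pos: [0.5109, -0.2602, 0.149]
tool_rot: [0.0, 1.0, 0.009, 0.0]
contact_force: [0.1, 0.0, -0.0]
gripper_width: 0.998
grasp_force: 0.0
```

play_rows([
  [[0,0,0,0,0,1],[0,0,0,0,0,2],[0,0,0,0,0,2.5],[0,0,0,0,0,2.5],[0,0,0,0,0,2.5]],
])

```text
time: 28.05
tool_pos: [0.5109, -0.2597, 0.1483]
tool_rot: [0.0, 1.0, -0.009, 0.0]
contact_force: [0.4, 0.0, -0.7]
gripper_width: 0.997
grasp_force: 0.0
```

```bash
python3 - <<'E'
from h import *
go(.5112,-.2615,.010,-1)
n="side"; p,d=vision.grab_frame(n); W=world(n,d); H=cv2.cvtColor(p,cv2.COLOR_BGR2HSV); h,s,v=[H[...,i].astype(int) for i in range(3)]
m=(h>90)&(h<125)&(s>60); P=top(n,p,W,(.526,.024),.045,.07,.005,m); print("cup",len(P),P.mean(0),rect(P))
cv2.imwrite("pics/s6.png",cv2.resize(p[40:280,130:380],None,fx=2.5,fy=2.5))
E
```

```text
t 28.05 pos [ 0.5109 -0.2597  0.1483] F [ 0.4454  0.0218 -0.6933] w 0.9972754224494308 g 0.0 
 ROW [  0.3182   1.7844 138.3104] [ 0.0059 -0.0094 -0.0041]
cup 97 [0.5261 0.0239] (array([0.5264, 0.0217]), array([55.2266, 54.0518]), 75.14668273925781)
```

View pics/s6.png

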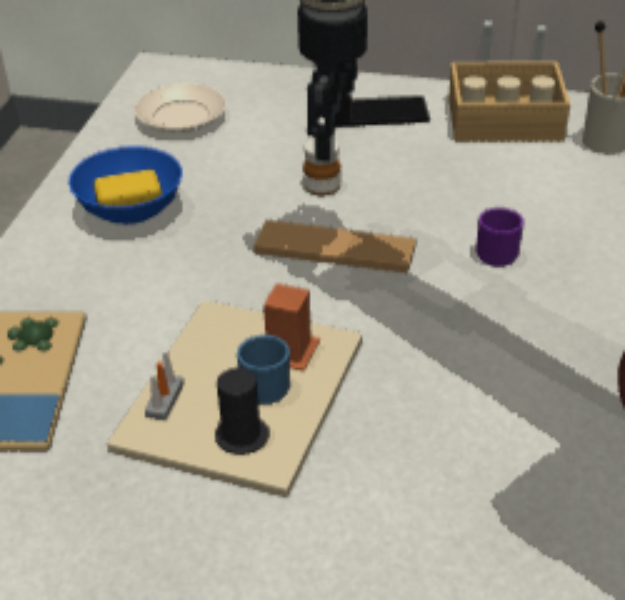

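The side crop shows all three standing in a row, with the cup at (264,368) between the posts. The jar and cone pack are undisturbed. Descending on the bridge at (335,245).

play_rows([
  [[0,1,12,0,0,0],[0,2,32,0,0,0],[0,2,52,0,0,0],[0,2,72,0,0,0],[0,2,92,0,0,0],[0,2,109,0,0,0],[0,2,121,0,0,0],[0,2,131,0,0,0],[0,2,138,0,0,0],[0,2,142,0,0,0],[0,2,143,0,0,0],[0,2,143,0,0,0]],
])

```text
time: 29.1
tool_pos: [0.5112, -0.262, 0.0055]
tool_rot: [0.0, 1.0, -0.009, 0.0]
contact_force: [0.4, -0.0, -0.0]
gripper_width: 0.997
grasp_force: 0.0
```

play_rows([
  [[0,0,0,0,0,0],[0,0,0,0,0,0],[0,0,0,0,0,0],[0,0,0,0,0,0],[0,0,0,0,0,0],[0,0,0,0,0,0],[0,0,0,0,0,0],[0,0,0,0,0,0]],
], claw=-1)

```text
time: 29.77
tool_pos: [0.5119, -0.2628, 0.0072]
tool_rot: [0.001, 1.0, -0.009, 0.001]
contact_force: [-0.6, -0.2, 4.9]
gripper_width: 0.662
grasp_force: 62.4
```

play_rows([
  [[0,0,-3,0,0,0],[0,0,-8,0,0,0],[0,0,-13,0,0,0],[0,0,-18,0,0,0],[0,0,-20,0,0,0],[0,0,-20,0,0,0],[0,0,-20,0,0,0]],
])

```text
time: 30.35
tool_pos: [0.5108, -0.2618, 0.0252]
tool_rot: [0.0, 1.0, -0.009, 0.0]
contact_force: [-0.3, -1.0, -2.4]
gripper_width: 0.664
grasp_force: 64.1
```

```bash
python3 - <<'E'
from h import *
go(.5112,-.2615,.16,-1)
n="side"; p,d=vision.grab_frame(n); W=world(n,d)
cv2.imwrite("pics/s7.png",cv2.resize(p[60:190,180:330],None,fx=4,fy=4))
E
```

```text
t 30.35 pos [ 0.5108 -0.2618  0.0252] F [-0.2826 -0.9627 -2.4084] w 0.6635423491885336 g 64.07812356948853 
 ROW [   0.3754   -0.2478 -134.7729] [ 0.0046 -0.0093 -0.0661]
```

View pics/s7.png

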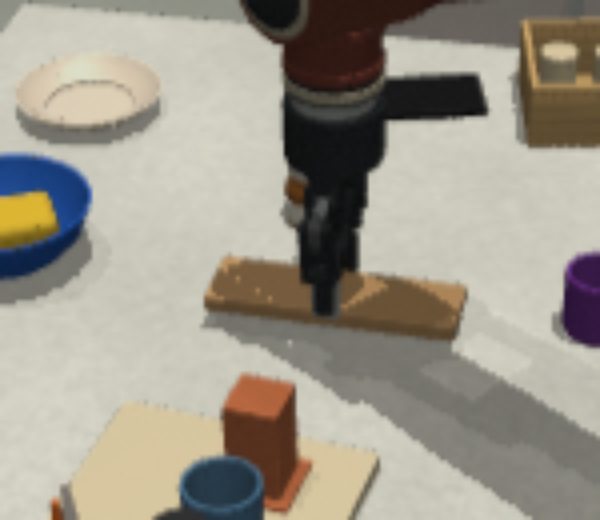

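The side crop shows the bridge lifted level with the fingers at its middle (325,290). Lifting higher, turning, then carrying it over.

play_rows([
  [[0,0,-6,0,0,0],[0,0,-18,0,0,0],[0,0,-34,0,0,0],[0,0,-52,0,0,0],[0,0,-70,0,0,0],[0,0,-88,0,0,-1],[0,0,-105,0,0,-3],[0,0,-120,0,0,-6],[0,0,-133,0,0,-11],[0,0,-142,0,0,-16],[0,0,-148,0,0,-22],[0,0,-150,0,0,-28]],
])

```text
time: 31.4
tool_pos: [0.5116, -0.2623, 0.1781]
tool_rot: [0.001, 0.972, 0.235, 0.001]
contact_force: [0.5, -0.6, -3.0]
gripper_width: 0.66
grasp_force: 64.4
```

play_rows([
  [[0,0,0,0,0,-6],[0,0,0,0,0,-12],[0,0,0,0,0,-18],[0,0,0,0,0,-24],[0,0,0,0,0,-30],[0,0,0,0,0,-36],[0,0,0,0,0,-41],[0,0,0,0,0,-46],[0,0,0,0,0,-50],[0,0,0,0,0,-53],[0,0,0,0,0,-55],[0,0,0,0,0,-56]],
])

```text
time: 32.4
tool_pos: [0.5109, -0.2618, 0.1762]
tool_rot: [0.0, 0.749, 0.663, 0.0]
contact_force: [0.5, 0.2, -2.5]
gripper_width: 0.661
grasp_force: 64.4
```

```bash
python3 - <<'E'
from h import *
go(.528,.0215,.175,83.4)
E
```

```text
t 32.4 pos [ 0.5109 -0.2618  0.1762] F [ 0.4904  0.2392 -2.5039] w 0.6611500162007992 g 64.38384175300598 
 ROW [283.2818 -17.5229   1.0321] [ 0.0501  0.026  -0.3913]
```

play_rows([
  [[6,0,0,0,0,0],[20,-1,0,0,0,0],[42,-3,0,0,0,0],[70,-4,0,0,0,0],[100,-6,0,0,0,0],[130,-8,0,0,0,0],[160,-10,0,0,0,0],[190,-12,0,0,0,0],[218,-14,0,0,0,0],[243,-15,0,0,0,0],[262,-16,0,0,0,0],[275,-17,0,0,0,-0.4]],
])

```text
time: 33.4
tool_pos: [0.5272, 0.0162, 0.1753]
tool_rot: [-0.0, 0.746, 0.666, 0.0]
contact_force: [-0.1, 0.2, -3.8]
gripper_width: 0.664
grasp_force: 64.4
```

play_rows([
  [[5,0,0,0,0,0],[8,0,0,0,0,0],[8,0,5,0,0,0],[8,0,15,0,0,0],[8,0,27,0,0,0],[8,0,39,0,0,0],[8,0,49,0,0,0],[8,0,56,0,0,0],[8,0,60,0,0,0],[8,0,62,0,0,0],[8,0,62,0,0,0],[8,0,62,0,0,0]],
])

```text
time: 34.4
tool_pos: [0.5291, 0.0211, 0.1136]
tool_rot: [0.0, 0.747, 0.665, 0.0]
contact_force: [-0.6, 0.3, -3.3]
gripper_width: 0.661
grasp_force: 64.4
```

```bash
python3 - <<'E'
from h import *
go(.528,.0215,.100,83.4)
n="side"; p,d=vision.grab_frame(n); W=world(n,d)
cv2.imwrite("pics/s8.png",cv2.resize(p[110:240,160:310],None,fx=4,fy=4))
H=cv2.cvtColor(p,cv2.COLOR_BGR2HSV); h,s,v=[H[...,i].astype(int) for i in range(3)]
m=(s>85)&(h>8)&(h<22); P=top(n,p,W,(.526,.024),.14,.126,.009,m); print(len(P),rect(P))
E
```

```text
t 34.4 pos [0.5291 0.0211 0.1136] F [-0.593   0.3345 -3.2779] w 0.6614060850822995 g 64.38166379928589 
 ROW [ 0.2291 -1.1354 13.5546] [ 0.0467 -0.0005 -0.0659]
900 (array([0.523 , 0.0325]), array([197.023 ,  66.8459]), 83.88031005859375)
```

View pics/s8.png

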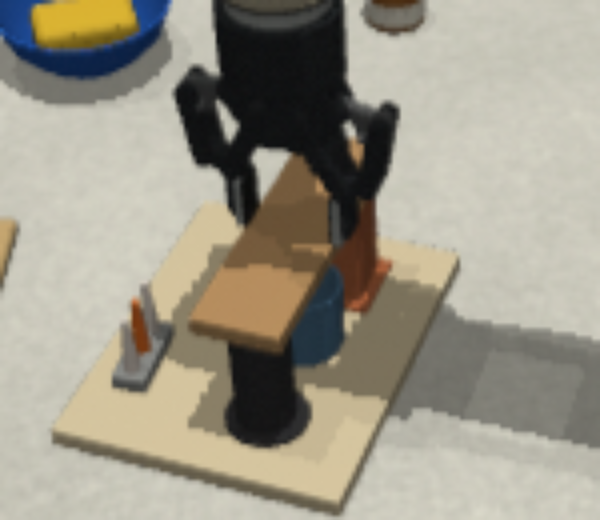

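The side crop shows the bridge over both posts, aligned with the row at about (280,250). Corrected for plane height, it is within about 2 mm of centre. Lowering.

play_rows([
  [[0,0,2,0,0,0],[0,-1,5,0,0,0],[0,-1,8,0,0,0],[0,-1,9.5,0,0,0],[0,-1,10.5,0,0,0],[0,-1,11,0,0,0],[0,-1,11.5,0,0,0],[0,-1,12,0,0,0],[0,-1,12,0,0,0],[0,-1,12,0,0,0]],
])

```text
time: 35.28
tool_pos: [0.5278, 0.0213, 0.1012]
tool_rot: [0.0, 0.747, 0.665, 0.0]
contact_force: [-0.3, -0.8, -2.6]
gripper_width: 0.66
grasp_force: 64.4
```

play_rows([
  [[0,0,0.5,0,0,0],[0,0,1,0,0,0],[0,0,1,0,0,0],[0,0,1,0,0,0]],
])

```text
time: 35.62
tool_pos: [0.5279, 0.0213, 0.1003]
tool_rot: [0.0, 0.747, 0.665, 0.0]
contact_force: [-0.3, 0.1, -1.8]
gripper_width: 0.66
grasp_force: 64.6
```

play_rows([
  [[0,0,0.5,0,0,0],[0,0,1,0,0,0],[0,0,1,0,0,0],[0,0,1,0,0,0]],
])

```text
time: 35.95
tool_pos: [0.5281, 0.0213, 0.1002]
tool_rot: [0.0, 0.747, 0.665, 0.0]
contact_force: [-3.4, 1.2, 4.6]
gripper_width: 0.663
grasp_force: 66.0
```

play_rows([
  [[0,0,0,0,0,0],[0,0,0,0,0,0],[0,0,0,0,0,0],[0,0,0,0,0,0],[0,0,0,0,0,0],[0,0,0,0,0,0]],
], claw=0.7)

```text
time: 36.45
tool_pos: [0.5277, 0.0213, 0.099]
tool_rot: [-0.0, 0.747, 0.665, -0.0]
contact_force: [-0.6, -0.9, -0.7]
gripper_width: 0.851
grasp_force: 0.0
```

play_rows([
  [[0,0,-5,0,0,0],[0,0,-15,0,0,0],[0,0,-30,0,0,0],[0,0,-50,0,0,0],[0,0,-75,0,0,0],[10,0,-100,0,0,0],[35,-5,-110,0,0,0],[65,-10,-115,0,0,0],[100,-20,-115,0,0,0],[135,-30,-115,0,0,0],[170,-40,-115,0,0,0],[205,-50,-115,0,0,0]],
])

```text
time: 37.45
tool_pos: [0.5016, 0.2324, 0.2157]
tool_rot: [0.0, 0.747, 0.665, 0.001]
contact_force: [0.5, 0.9, -0.5]
gripper_width: 0.849
grasp_force: 0.0
```

```bash
python3 - <<'E'
from h import *
go(.4312,.3966,.18,83.4)
print(manip.state()["joint_pos"])
E
```

```text
t 37.45 pos [0.5016 0.2324 0.2157] F [ 0.4672  0.912  -0.5363] w 0.8488128592118053 g 0.0 
 ROW [154.8434 -89.1241  35.6282] [ 0.1068 -0.0461 -0.0807]
[ 0.2993 -0.1108  1.7993 -0.      1.4511  0.4159]
```

play_rows([
  [[20,-11,4,0,0,0],[45,-26,10,0,0,0],[72,-42,16,0,0,0],[99,-57,22,0,0,0],[124,-71,28,0,0,0],[142,-82,32,0,0,0],[152,-87,35,0,0,0],[155,-89,36,0,0,0],[155,-89,36,0,0,0],[155,-89,36,0,0,0],[155,-89,36,0,0,0]],
], claw=1)

```text
time: 38.37
tool_pos: [0.4323, 0.3942, 0.1787]
tool_rot: [0.0, 0.747, 0.664, 0.0]
contact_force: [0.2, -0.2, 0.3]
gripper_width: 1.004
grasp_force: 0.0
```

```bash
python3 - <<'E'
from h import *
go(.4312,.3966,.026,83.4)
for n in("side","top"):
    p,d=vision.grab_frame(n); W=world(n,d)
    H=cv2.cvtColor(p,cv2.COLOR_BGR2HSV); h,s,v=[H[...,i].astype(int) for i in range(3)]
    m=(s>85)&(h>8)&(h<22); P=top(n,p,W,(.526,.022),.13,.107,.006,m); print(n,len(P),P.mean(0) if len(P) else 0,rect(P))
    if n=="side":cv2.imwrite("pics/s9.png",cv2.resize(p[100:350,130:330],None,fx=2.4,fy=2.4))
E
```

```text
t 38.37 pos [0.4323 0.3942 0.1787] F [ 0.1919 -0.1825  0.3366] w 1.004036557987426 g 0.0 
 ROW [  2.2547  -1.4994 152.7049] [ 0.0491 -0.0133 -0.145 ]
side 0 0 (array([0., 0.]), array([0., 0.]), 0.0)
top 1927 [0.5278 0.0207] (array([0.5275, 0.0199]), array([197.4093,  61.2927]), 83.52544403076172)
```

View pics/s9.png

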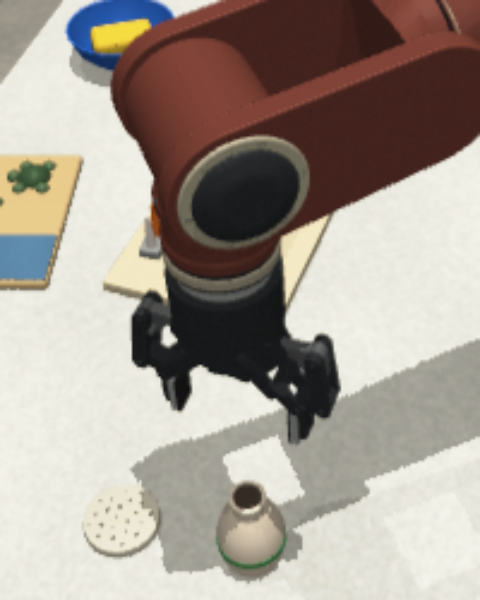

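The side crop shows the open gripper above the vase at (250,530). The top view puts the bridge within 1 mm of centre. Descending.

play_rows([
  [[1,0,12,0,0,0],[2,-1,32,0,0,0],[2,-1,53,0,0,0],[2,-1,74,0,0,0],[2,-1,95,0,0,0],[2,-1,113,0,0,0],[2,-1,128,0,0,0],[2,-1,140,0,0,0],[2,-1,148,0,0,0],[2,-1,152,0,0,0],[2,-1,152,0,0,0],[2,-1,152,0,0,0]],
])

```text
time: 39.47
tool_pos: [0.4311, 0.3974, 0.0267]
tool_rot: [0.0, 0.747, 0.665, 0.0]
contact_force: [1.0, -0.4, -0.1]
gripper_width: 1.0
grasp_force: 0.0
```

play_rows([
  [[0,0,0,0,0,0],[0,0,0,0,0,0],[0,0,0,0,0,0],[0,0,0,0,0,0],[0,0,0,0,0,0],[0,0,0,0,0,0],[0,0,0,0,0,0],[0,0,0,0,0,0],[0,0,0,0,0,0]],
], claw=-1)

```text
time: 40.22
tool_pos: [0.4319, 0.398, 0.0281]
tool_rot: [0.0, 0.747, 0.665, 0.002]
contact_force: [-0.4, -0.3, 5.7]
gripper_width: 0.643
grasp_force: 64.0
```

play_rows([
  [[0,0,-4,0,0,0],[0,0,-10,0,0,0],[0,0,-18,0,0,0],[0,0,-26,0,0,0],[0,0,-30,0,0,0],[0,0,-30,0,0,0],[0,0,-30,0,0,0]],
])

```text
time: 40.8
tool_pos: [0.4309, 0.3973, 0.0566]
tool_rot: [0.0, 0.747, 0.665, 0.0]
contact_force: [0.3, 0.4, -1.5]
gripper_width: 0.642
grasp_force: 63.9
```

```bash
python3 - <<'E'
from h import *
go(.528,.0215,.23,83.4)
n="side"; p,d=vision.grab_frame(n)
cv2.imwrite("pics/s10.png",cv2.resize(p[200:350,150:320],None,fx=4,fy=4)[:600])
E
```

```text
t 40.8 pos [0.4309 0.3973 0.0566] F [ 0.2831  0.3619 -1.5468] w 0.6417738005799962 g 63.878836780786514 
 ROW [-361.8631  140.1868 -173.4819] [ 0.0393 -0.0346 -0.0646]
```

View pics/s10.png

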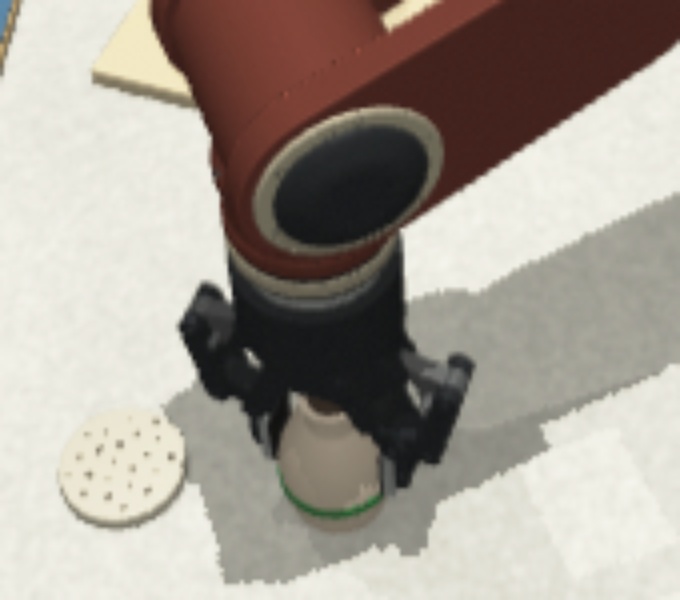

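The side crop shows the vase held upright at (330,460). Lifting it and carrying it over the bridge.

play_rows([
  [[0,0,-6,0,0,0],[0,0,-20,0,0,0],[0,0,-40,0,0,0],[0,0,-62,0,0,0],[0,0,-85,0,0,0],[0,0,-108,0,0,0],[0,0,-130,0,0,0],[0,0,-148,0,0,0],[0,0,-162,0,0,0],[0,0,-170,0,0,0],[0,0,-174,0,0,0],[0,0,-174,0,0,0]],
])

```text
time: 41.85
tool_pos: [0.4308, 0.3973, 0.2309]
tool_rot: [0.0, 0.747, 0.665, 0.001]
contact_force: [-0.4, -0.9, -2.1]
gripper_width: 0.641
grasp_force: 63.9
```

play_rows([
  [[-6,2,0,0,0,0],[-20,8,0,0,0,0],[-44,17,0,0,0,0],[-74,29,0,0,0,0],[-108,42,0,0,0,0],[-143,55,0,0,0,0],[-178,69,0,0,0,0],[-213,82,0,0,0,0],[-247,96,0,0,0,0],[-279,108,0,0,0,0],[-308,119,0,0,0,0],[-332,129,0,0,0,0]],
])

```text
time: 42.85
tool_pos: [0.5194, 0.0498, 0.2282]
tool_rot: [-0.001, 0.748, 0.664, -0.001]
contact_force: [1.4, 0.5, -1.8]
gripper_width: 0.643
grasp_force: 63.9
```

play_rows([
  [[-14,6,0,0,0,0],[-24,9,0,0,0,0],[-28,11,0,0,0,0],[-29,11,0,0,0,0],[-29,11,0,0,0,0],[-29,11,0,0,0,0],[-29,11,0,0,0,0]],
])

```text
time: 43.43
tool_pos: [0.5276, 0.0232, 0.23]
tool_rot: [-0.0, 0.747, 0.665, 0.0]
contact_force: [0.5, -0.3, -1.7]
gripper_width: 0.639
grasp_force: 63.9
```

```bash
python3 - <<'E'
from h import *
go(.528,.0225,.135,83.4)
E
```

```text
t 43.43 pos [0.5276 0.0232 0.23  ] F [ 0.4599 -0.2572 -1.7306] w 0.6394450651731233 g 63.87363664805889 
 ROW [-0.7016  0.489  95.017 ] [-0.011  -0.0126  0.0191]
```

play_rows([
  [[-0.5,0.5,6,0,0,0],[-0.5,0.5,18,0,0,0],[-0.5,0.5,33,0,0,0],[-0.5,0.5,48,0,0,0],[-0.5,0.5,62,0,0,0],[-0.5,0.5,74,0,0,0],[-0.5,0.5,82,0,0,0],[-0.5,0.5,87,0,0,0],[-0.5,0.5,89,0,0,0],[-0.5,0.5,90,0,0,0],[-0.5,0.5,90,0,0,0],[-0.5,0.5,90,0,0,0]],
])

```text
time: 44.43
tool_pos: [0.5289, 0.0217, 0.141]
tool_rot: [0.001, 0.747, 0.665, 0.001]
contact_force: [-0.5, -0.2, -2.1]
gripper_width: 0.642
grasp_force: 63.9
```

play_rows([
  [[0,0,0.5,0,0,0],[0,0,1,0,0,0],[0,0,1.5,0,0,0],[0,0,2,0,0,0],[0,0,2.5,0,0,0],[0,0,3,0,0,0],[0,0,3.5,0,0,0],[0,0,3.5,0,0,0],[0,0,3.5,0,0,0]],
])

```text
time: 45.18
tool_pos: [0.5282, 0.0217, 0.1365]
tool_rot: [-0.0, 0.747, 0.665, -0.0]
contact_force: [-0.1, -0.3, -1.6]
gripper_width: 0.644
grasp_force: 63.9
```

play_rows([
  [[0,0,0.5,0,0,0],[0,0,1,0,0,0],[0,0,1,0,0,0],[0,0,1,0,0,0],[0,0,1,0,0,0]],
])

```text
time: 45.6
tool_pos: [0.5283, 0.0217, 0.1356]
tool_rot: [-0.0, 0.747, 0.665, -0.0]
contact_force: [-0.3, 1.0, -2.2]
gripper_width: 0.647
grasp_force: 63.9
```

play_rows([
  [[0,0,0.4,0,0,0],[0,0,0.7,0,0,0],[0,0,1,0,0,0],[0,0,1,0,0,0],[0,0,1,0,0,0]],
])

```text
time: 46.02
tool_pos: [0.5285, 0.0217, 0.1351]
tool_rot: [0.0, 0.747, 0.665, 0.0]
contact_force: [-1.6, -0.2, 2.2]
gripper_width: 0.642
grasp_force: 64.2
```

play_rows([
  [[0,0,0,0,0,0],[0,0,0,0,0,0],[0,0,0,0,0,0],[0,0,0,0,0,0],[0,0,0,0,0,0],[0,0,0,0,0,0]],
], claw=0.8)

```text
time: 46.52
tool_pos: [0.5283, 0.0218, 0.1346]
tool_rot: [0.0, 0.747, 0.665, 0.0]
contact_force: [-0.5, 0.3, 0.7]
gripper_width: 0.9
grasp_force: 0.0
```

play_rows([
  [[0,0,-4,0,0,0],[0,0,-12,0,0,0],[0,0,-25,0,0,0],[0,0,-40,0,0,0],[0,0,-58,0,0,0],[0,0,-78,0,0,0],[0,0,-100,0,0,0],[0,0,-120,0,0,0],[-15,0,-135,0,0,0],[-45,0,-140,0,0,0],[-85,0,-140,0,0,0],[-125,0,-140,0,0,0]],
])

```text
time: 47.52
tool_pos: [0.5142, -0.1034, 0.2777]
tool_rot: [0.002, 0.746, 0.666, 0.001]
contact_force: [0.1, -0.2, 0.0]
gripper_width: 0.899
grasp_force: 0.0
```

play_rows([
  [[-40,0,0,0,0,0],[-80,0,0,0,0,0],[-120,0,0,0,0,0],[-150,0,0,0,0,0],[-160,0,0,0,0,0],[-160,0,0,0,0,0],[-160,0,0,0,0,0],[-160,0,0,0,0,0]],
])

```text
time: 48.18
tool_pos: [0.4956, -0.26, 0.2752]
tool_rot: [0.0, 0.747, 0.665, 0.0]
contact_force: [0.3, 0.1, -0.8]
gripper_width: 0.905
grasp_force: 0.0
```

```bash
python3 - <<'E'
from h import *
n="side"; p,d=vision.grab_frame(n); W=world(n,d)
P=top(n,p,W,(.526,.024),.03,.197,.006); print("vase rim",len(P),P.mean(0))
H=cv2.cvtColor(p,cv2.COLOR_BGR2HSV); h,s,v=[H[...,i].astype(int) for i in range(3)]
m=(s>85)&(h>8)&(h<22); P=top(n,p,W,(.526,.022),.13,.107,.005,m); print("bridge",len(P),rect(P))
cv2.imwrite("pics/s11.png",cv2.resize(p[80:260,150:330],None,fx=3,fy=3))
E
```

```text
vase rim 88 [0.5271 0.0239]
bridge 816 (array([0.5263, 0.0254]), array([204.1619,  61.4674]), 83.14944458007812)
```

View pics/s11.png

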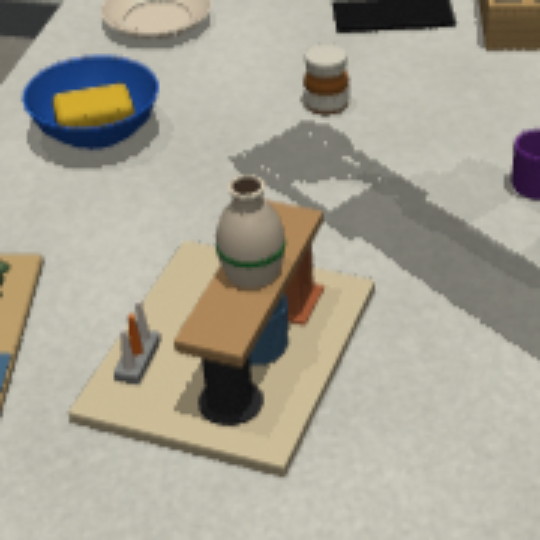

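The picture shows the finished setting. The vase stands upright mid-bridge at (250,240), with the posts and cup below it, and the cone pack and jar are undisturbed. The vase rim is within about 2 mm of the bridge's centre. Handing in.

```bash
python3 -c "
from plant import order
print(order.job_done())"
```

```text
the job is handed in; nothing more can be done
None
```

The two-tier kiln setting is built and handed in after about 48 s; the last pictures show every piece standing within about 3 mm of its target, but the hand-in call returned no verdict.

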